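# Slide the slab vase into the row between two tea caddies

### The job

Complete the display on the dark tray: take the tall flat-sided vase by its upper part and work it down between the two square tea caddies, letting its narrow foot push them apart, until it stands upright on the tray between them, in line with them and with its broad faces against theirs. The caddies must stay standing on the tray and the gripper must not push them; do not drop the vase, and leave the round jar on the tray alone.

Things in the scene. Friction and masses are not known exactly. Their poses are not given: they have to be found in the camera images.
- vase_center (a point): Centre, 75 mm above the foot, of the tall slab vase: blue glaze, 0.4 kg, upright on the table beside the tray. 150 mm tall, plan 60 mm (its x) by 44 mm (its y); z up. Sides plumb from 45 to 138 mm up; below, it tapers to a foot 24 mm thick in y, 48 in x. Grip across the 44 mm, 100 to 135 mm above the foot, to clear the caddies. Other vases: a tall round bottle, a low slab one (72 mm).
- caddy_left: Left (+y) square tea caddy: blue glaze, 0.45 kg, 80 mm (x) by 64 mm (y, along the row), 64 mm tall, top 12 mm sloping in by 8 mm, dark knob to 76 mm. Origin: centre of underside, at tray floor height (12 mm above table); z up. Slides easily on the tray. Gap to the other caddy 27 to 36 mm; pressing the vase in takes up to 20 N. The vase goes on its -y side, broad faces across the row.
- caddy_right: Right (-y) square tea caddy, same make, size, axes and origin (centre of underside, on the tray floor) as the left one. Loose. The vase goes on its +y side.
- jar: Round lidded jar, same blue glaze, 60 mm across, 80 mm tall, loose on the tray to the right (-y) of the right caddy, at least 50 mm from it. Origin: centre of underside; z up. To be left alone.
Things that resemble listed ones, but are neither listed nor needed, are in the scene too. Leave any turquoise look-alike of the caddy_left alone.

How it is judged:
At the end, for the whole second after the job is handed in: Vase released, at rest, upright (8 deg), between the caddies, foot within 12 mm of tray floor, within 25 mm of their centre lines, 15 deg of square, each caddy 44 to 74 mm from it centre to centre; caddies upright (7 deg), moved under 60 mm; jar upright (11 deg), moved under 40 mm (y of vase_center in the frame of caddy_left between -0.074 and -0.044 m and y of vase_center in the frame of caddy_right between 0.044 and 0.074 m and x of vase_center in the frame of caddy_left between -0.025 and 0.025 m and x of vase_center in the frame of caddy_right between -0.025 and 0.025 m and z of vase_center in the frame of caddy_left below 0.087 m and z of vase_center in the frame of caddy_right below 0.087 m and angle between vase_center's own z axis and vertical below 0.15 rad and angle between the x axis of vase_center and the x axis of caddy_left, either way round below 0.26 rad and angle between the x axis of vase_center and the x axis of caddy_right, either way round below 0.26 rad and angle between each of caddy_left, caddy_right's own z axis and vertical below 0.12 rad and distance of each of caddy_left, caddy_right from where it was at the start of the episode below 0.06 m and distance of jar from where it was at the start of the episode below 0.04 m and angle between jar's own z axis and vertical below 0.2 rad and contact force between the fingers and vase below 0.1 N and linear speed of vase below 0.02 m/s); the robot touches nothing.
It fails at once if a caddy is tipped over (more than 30 degrees) (angle between any of caddy_left, caddy_right's own z axis and vertical above 0.52 rad).
It fails at once if the gripper or arm pushes a caddy (more than 3 N) (contact force between any of the fingers, the arm and caddy_left above 3 N or contact force between any of the fingers, the arm and caddy_right above 3 N).
It fails at once if the round jar on the tray is displaced (by more than 40 mm) (distance of jar from where it was at the start of the episode above 0.04 m).
It fails at once if the vase is dropped (falls freely, faster than 0.5 m/s) (contact force between the fingers and vase below 0.05 N and linear speed of vase above 0.5 m/s).
It also fails if it takes over 38 s, if anything falls off the work surface, if the arm or the gripper's body presses on something with over 40 N, if the wrist force passes 120 N, or if a joint passes its speed limit or range.

### The arm

A 6-joint arm with a two-finger parallel gripper is mounted at the origin on the work surface. World frame = base frame: x ahead of the robot, y to its left, z up, the work surface at z = 0. Lengths are in m, angles in rad, forces in N, time in s.
With the tool pointing down it reaches from about 0.25 to 0.725 m from the base axis. Payload 4 kg.
Tool frame: the origin (TCP) lies where the fingers leave the gripper's body, on its centre line; the fingertips stand 73 mm ahead of it and the grasp point (between the pads) lies 54 mm ahead of it (bot.tip_reach is the z of the fingertips in the tool frame, in m); z points along the fingers, x is the direction in which the jaws open and shut, and the axes are right-handed (so a half turn about z gives the same grasp; the last joint's range is limited). The gripper opens to 85 mm and grips with 20 to 120 N. Pads are 22 mm wide; open, the fingers measure 114 mm over their backs; the gripper's body (76 mm by 85 mm) begins 54 mm behind the grasp point. The pads swing forward as they close: fully open they stand 13 mm farther back than shut.
Start: joints at [1.17, 0.241, 0.005, 1.335, 0, 1.571], TCP at [0.195, 0.46, 0.304] pointing down, gripper open.
Joint ranges: [-2.72, 2.72], [-1.05, 1.87], [-1.09, 1.28], [-1.99, 2.15], [-1.42, 1.44], [-3.14, 3.14]. Speed limits (rad/s): [2.79, 2.79, 3.14, 3.14, 3.14, 3.14].

### API

Orientations are given as a unit quaternion [x, y, z, w].
In Python, from workcell import bot, vision, job_done gives the robot as it stands.
- The arm moves only by the tool drive_tool, never from a script. Its argument "steps" is one flat list of numbers, 7 for each row, row after row: the shift along the tool's x, y, z in m, then the turn, a rotation vector about the tool's x, y, z in degrees, then the closure, from -1 (fully open) to 1 (shut). A call has 1 to 8 rows; each row shifts and turns the commanded pose from where the row before left it, along the tool's axes as they then stand; what a row does not reach is not made up. A row lasts 1/12 s, in which the tool goes at most 41.7 mm and 7.16 degrees, less where a joint would pass 70% of its speed; a pose out of reach is approached as far as the arm can. A call is refused whole if a number of a shift passes 0.0417 or a number of a turn 7.16, either way. A call with a gripper value outside its range is refused whole. The fingers move at their own pace and stop on an object; the grip force is fixed at half the most. Time passes only in rows, so rows that do not move let the fingers close. It gives the time, the measured TCP pose, the force and the opening at its end, in the units of the state.
- bot.get_obs(): the state, without advancing time (a new reading comes with each control period).
- vision.camera(name): name is "scene" or "top"; returns (picture, depth): 400x640x3 uint8, red, green, blue; 400x640 float32, m along the optical axis (not along the pixel's ray), 0 where there is no reading.
- vision.camera_model(name): a dict with "mtx" (3x3 intrinsics, pixels), "rvec" (rotation vector, rad) and "tvec" (3), from world to camera coordinates, as OpenCV has them. Camera axes: x right, y down, z forward; pixel columns grow to the right and rows downward; lengths in m; the calibration is good to about 2 mm. A picture is of the moment at which its call begins. camera_model takes no time and is no camera call.
- job_done(): hands the job in, once; it reports no verdict.
The state is a dict: "clock": time; "joint_pos": joint angles; "joint_vel": joint speeds; "tau": joint torques, N m; "eef_pos": TCP position; "tool_rot": TCP orientation; "ft_force": force on the tool from outside, world axes, zero at the start; "ft_torque": the same for the moment, N m; "grip_width": finger opening in m.
Only numpy, scipy, OpenCV 4.12 (cv2) and the standard library are available. Lean on these libraries where they do the work, as an engineer would, in place of code of your own. Each camera call takes 0.05 s, during which the arm holds its last target.

## Working session

There is one attempt and no reset: what is moved stays moved. The work goes in short steps, Python scripts to look and compute and a tool call to move; the robot and the scene stay as the last step left them, time stands still between calls to the robot, and variables do not carry over. Pictures are saved under pics/ and viewed, and the job is handed in when it is done.

Besides the shell and the picture viewer there is one more tool, called after "Call:" by a JSON object that holds its "api" and its "payload", one argument or row to a line. drive_tool: Moves the arm, as the interface text tells. Its arguments: {"type":"object","properties":{"steps":{"type":"array"}},"required":["steps"]}

```bash
mkdir -p pics
cat > h.py <<'E'
import numpy as np, cv2
from workcell import bot, vision, job_done
def cam(n):
    m=vision.camera_model(n); K=np.array(m["mtx"],float); R=cv2.Rodrigues(np.array(m["rvec"],float))[0]; t=np.array(m["tvec"],float).ravel(); return K,R,t
def world(n,depth):
    K,R,t=cam(n); v,u=np.mgrid[0:depth.shape[0],0:depth.shape[1]]
    p=np.stack([(u-K[0,2])/K[0,0]*depth,(v-K[1,2])/K[1,1]*depth,depth],-1)
    return (p-t)@R
def ray(n,u,v,z):
    K,R,t=cam(n); d=R.T@np.linalg.inv(K)@np.array([u,v,1.]); c=-R.T@t
    return c+d*(z-c[2])/d[2]
E
python3 - <<'E'
from h import *
for n in("scene","top"):
    p,d=vision.camera(n); cv2.imwrite(f"pics/{n}0.png",p[:,:,::-1]); np.save(n+"0d.npy",d); np.save(n+"0p.npy",p)
    K,R,t=cam(n); print(n,K.tolist(),(-R.T@t).round(3),R[2].round(3))
print(bot.get_obs())
E
```

```text
scene [[382.2068801292256, 0.0, 319.1101329999587], [0.0, 382.2068801292256, 200.4420000309398], [0.0, 0.0, 1.0]] [ 1.125 -0.272  0.794] [-0.603  0.3   -0.739]
top [[438.3779564458793, 0.0, 323.38513395723595], [0.0, 438.3779564458793, 199.5439140129823], [0.0, 0.0, 1.0]] [0.495 0.004 1.036] [ 0.106 -0.009 -0.994]
{'clock': 0.1, 'joint_pos': array([1.16998167e+00, 2.41359174e-01, 3.86706701e-03, 1.33522898e+00,
       2.21130432e-05, 1.57081869e+00]), 'joint_vel': array([ 0.00016047, -0.00142916,  0.00241871, -0.00133771, -0.00110444,
       -0.00080245]), 'tau': array([-4.79081373e-04, -3.73137546e+01,  2.53009593e+01,  1.08892037e-02,
       -4.10537439e-05, -2.18222667e-06]), 'eef_pos': array([0.19491025, 0.45997412, 0.30309421]), 'tool_rot': array([ 8.33722943e-01,  5.52182151e-01, -8.08450094e-04,  5.22207935e-04]), 'ft_force': array([ 1.23897673, -0.75198957, -0.1216895 ]), 'ft_torque': array([ 0.00693158, -0.00817456,  0.00971397]), 'grip_width': 0.08541999458058464}
```

View pics/scene0.png

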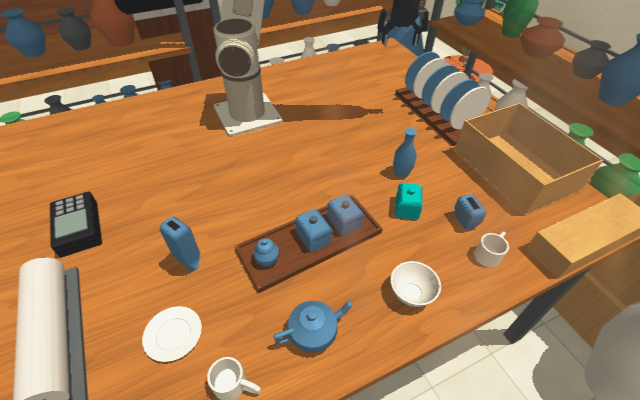

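View pics/top0.png

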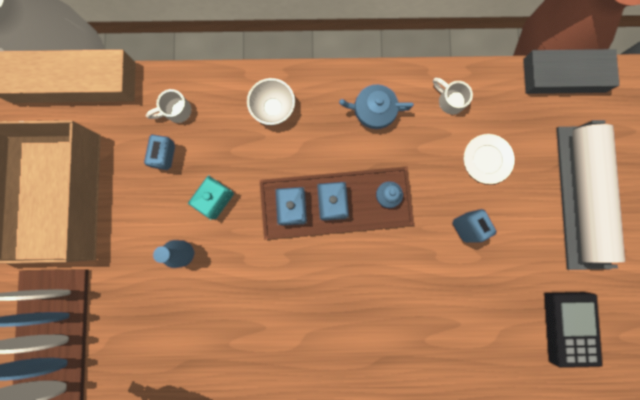

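The scene view shows three blue vases:
- A tall slab at scene (180,243) / top (475,227).
- A low slab at scene (470,211) / top (159,152).
- A round bottle at scene (404,155) / top (175,253).

The tall slab fits: it is flat-sided and tall, and stands beside the tray. The caddies are at top (291,206) for the left and (333,201) for the right, and the jar is at (390,195). I'll confirm this with a crop and measure.

Run:
```python
from h import *
a=np.load("top0p.npy")[:,:,::-1]; b=np.load("scene0p.npy")[:,:,::-1]
A=cv2.resize(a[140:260,250:510],None,fx=3,fy=3,interpolation=cv2.INTER_CUBIC)[:, :780]
B=cv2.resize(b[180:300,150:390],(780,390),interpolation=cv2.INTER_CUBIC)
cv2.imwrite("pics/cropA.png",A); cv2.imwrite("pics/cropB.png",B)
for n in("top","scene"):
    p=np.load(n+"0p.npy"); d=np.load(n+"0d.npy"); W=world(n,d)
    hsv=cv2.cvtColor(p,cv2.COLOR_RGB2HSV)
    m=cv2.inRange(hsv,(97,60,30),(125,255,255))
    m[d==0]=0
    k,l,s,c=cv2.connectedComponentsWithStats(m)
    for i in range(1,k):
        if s[i,4]<150: continue
        q=W[l==i]; zt=np.percentile(q[:,2],97); tp=q[q[:,2]>zt-.006]
        print(n,c[i].round(),s[i,4],"zmax",zt.round(4),"topmean",tp.mean(0).round(4),"ext",np.ptp(tp,0).round(3),"z5",np.percentile(q[:,2],2).round(3))
```

```text
top [376. 106.] 1521 zmax 0.0868 topmean [ 0.8168 -0.1307  0.0886] ext [0.016 0.022 0.013] z5 0.04
top [160. 152.] 625 zmax 0.0756 topmean [0.7134 0.3672 0.0728] ext [0.067 0.05  0.01 ] z5 0.037
top [333. 201.] 892 zmax 0.0798 topmean [ 0.5959 -0.0247  0.0769] ext [0.073 0.055 0.015] z5 0.066
top [389. 194.] 482 zmax 0.0918 topmean [ 0.6096 -0.1541  0.0913] ext [0.011 0.011 0.007] z5 0.05
top [291. 206.] 905 zmax 0.0797 topmean [0.5854 0.0692 0.0768] ext [0.073 0.055 0.016] z5 0.066
top [474. 226.] 821 zmax 0.153 topmean [ 0.5318 -0.3234  0.1506] ext [0.057 0.047 0.008] z5 0.055
top [174. 254.] 715 zmax 0.1576 topmean [0.484  0.3201 0.1557] ext [0.028 0.03  0.008] z5 0.055
top [ 31. 319.] 550 zmax 0.1664 topmean [0.3558 0.6064 0.1652] ext [0.006 0.043 0.01 ] z5 0.053
top [ 30. 368.] 910 zmax 0.1634 topmean [0.2562 0.601  0.1632] ext [0.005 0.039 0.014] z5 0.038
scene [302.   6.] 245 zmax 0.0886 topmean [-0.6495  0.5081  0.0868] ext [0.051 0.085 0.008] z5 0.021
scene [469.  12.] 565 zmax 0.1167 topmean [-0.2389  1.1905  0.1161] ext [0.046 0.07  0.01 ] z5 0.021
scene [24. 34.] 1317 zma
[... 465 characters left out ...]
4
scene [405. 155.] 696 zmax 0.156 topmean [0.484  0.3211 0.1551] ext [0.032 0.028 0.008] z5 0.011
scene [343. 210.] 524 zmax 0.0787 topmean [0.5895 0.0678 0.0762] ext [0.071 0.053 0.007] z5 0.025
scene [467. 209.] 471 zmax 0.0739 topmean [0.717  0.3646 0.0716] ext [0.067 0.044 0.007] z5 0.009
scene [313. 230.] 998 zmax 0.0782 topmean [ 0.5984 -0.025   0.0761] ext [0.073 0.057 0.014] z5 0.021
scene [181. 243.] 1171 zmax 0.1517 topmean [ 0.5349 -0.3243  0.1501] ext [0.057 0.05  0.008] z5 0.019
scene [266. 252.] 524 zmax 0.0895 topmean [ 0.6102 -0.1528  0.0894] ext [0.013 0.014 0.009] z5 0.033
scene [312. 326.] 2231 zmax 0.0839 topmean [ 0.8179 -0.1311  0.0845] ext [0.038 0.032 0.014] z5 0.031
```

View pics/cropA.png

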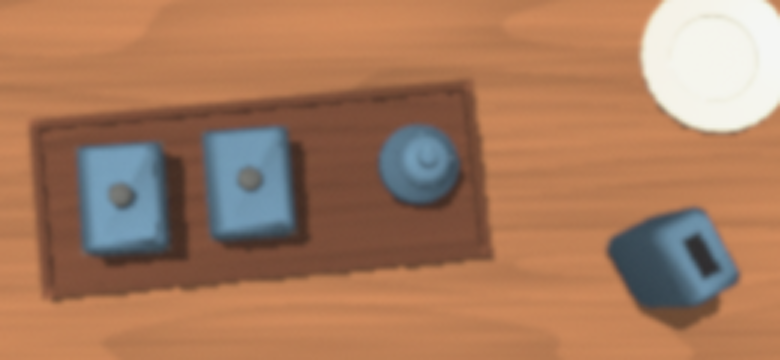

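View pics/cropB.png

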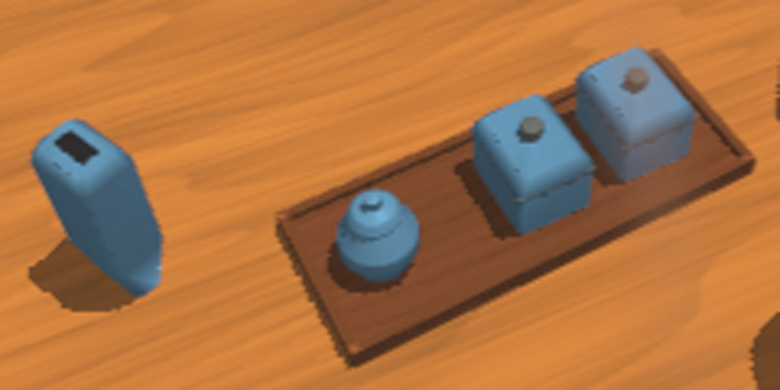

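The crops confirm the tall slab vase at top (475,227), with a slot mouth and height about 0.15. It stands right of the tray. The caddies each have a dark knob. Next are the yaws.

Run:
```python
from h import *
for n in("top","scene"):
    p=np.load(n+"0p.npy"); d=np.load(n+"0d.npy"); W=world(n,d)
    hsv=cv2.cvtColor(p,cv2.COLOR_RGB2HSV)
    for nm,(x,y),z0,z1,r,pl in(("vase",(.533,-.324),.138,.158,.05,.145),("cL",(.587,.0685),.055,.075,.06,.066),("cR",(.597,-.025),.055,.075,.06,.066)):
        s=(abs(W[...,0]-x)<r)&(abs(W[...,1]-y)<r)&(W[...,2]>z0)&(W[...,2]<z1)
        if nm!="vase": s&=(hsv[...,0]>95)&(hsv[...,0]<125)
        m=s.astype(np.uint8)
        c=max(cv2.findContours(m,0,cv2.CHAIN_APPROX_NONE)[0],key=cv2.contourArea)
        # use depth points, subset
        q=W[s][:,:2].astype(np.float32)
        rr=cv2.minAreaRect((q*1000))
        # contour pixel rays to plane
        P=np.array([ray(n,u,v,pl)[:2] for u,v in c[:,0,:]],np.float32)
        r2=cv2.minAreaRect(P*1000)
        print(n,nm,"depth",np.round(rr[0],1),np.round(rr[1],1),round(rr[2],1),"| ray",np.round(r2[0],1),np.round(r2[1],1),round(r2[2],1), len(q))
        # dark slot / knob
        dk=(abs(W[...,0]-x)<r*.8)&(abs(W[...,1]-y)<r*.8)&(W[...,2]>(.12 if nm=="vase" else .066))&(hsv[...,2]<(90 if nm=="vase" else 255))&((hsv[...,1]<90) if nm!="vase" else True)
        k=dk.astype(np.uint8); cs=cv2.findContours(k,0,cv2.CHAIN_APPROX_NONE)[0]
        if cs:
            c=max(cs,key=cv2.contourArea); mu=c[:,0].mean(0); zz=.15 if nm=="vase" else .088
            P=np.array([ray(n,u,v,zz)[:2] for u,v in c[:,0,:]],np.float32); r3=cv2.minAreaRect(P*1000)
            print("   dark",mu.round(1),len(c),np.round(r3[0],1),np.round(r3[1],1),round(r3[2],1),"z",np.median(W[dk][:,2]).round(4))
# tray edge yaw: table-level brown by depth? 
p=np.load("top0p.npy"); W=world("top",np.load("top0d.npy")); hsv=cv2.cvtColor(p,cv2.COLOR_RGB2HSV)
m=((hsv[...,2]<140)&(hsv[...,0]<20)&(abs(W[...,0]-.59)<.12)&(abs(W[...,1]+.04)<.2)).astype(np.uint8)
m=cv2.morphologyEx(m,cv2.MORPH_CLOSE,np.ones((25,25)))
m=cv2.morphologyEx(m,cv2.MORPH_OPEN,np.ones((5,5)))
c=max(cv2.findContours(m,0,cv2.CHAIN_APPROX_NONE)[0],key=cv2.contourArea)
P=np.array([ray("top",u,v,.015)[:2] for u,v in c[:,0]],np.float32); print("tray",cv2.minAreaRect(P*1000))
s=(abs(W[...,0]-.60)<.04)&(abs(W[...,1]+.09)<.02); print("floor z",np.median(W[s][:,2]))
```

```text
top vase depth [ 531.9 -325.6] [59.7 44. ] 26.5 | ray [ 531.7 -323.6] [59.2 44. ] 26.3 609
   dark [483.5 225.2] 29 [ 531.8 -326.5] [26.8 11. ] 25.1 z 0.1488
top cL depth [585.6  69.1] [79.8 63.3] 2.7 | ray [585.4  69. ] [80.  63.7] 2.6 381
   dark [290.2 204.5] 291 [583.9  68.1] [77.8 62.1] 2.6 z 0.0744
top cR depth [595.7 -24.9] [79.7 63.4] 3.5 | ray [595.5 -24.8] [80.  63.2] 3.5 378
   dark [333.  199.7] 280 [593.5 -24.1] [77.8 62.3] 2.9 z 0.0745
scene vase depth [ 533.1 -323.6] [59.1 44.2] 27.8 | ray [ 535.2 -324.4] [67.3 43.9] 27.0 463
   dark [172.9 225.1] 28 [ 528.9 -325.4] [29.1 13.6] 26.4 z 0.1516
scene cL depth [585.5  68.8] [80.  60.7] 2.6 | ray [599.2  55.1] [97.3 56.7] 42.2 280
   dark [345.6 209. ] 90 [599.5  60.5] [79.3 60.7] 2.2 z 0.076
scene cR depth [596.7 -24.1] [78.5 63.2] 2.5 | ray [598.3 -25.3] [86.9 67. ] 2.5 349
   dark [313.  219.2] 20 [598.3 -26.1] [14.4 21.7] 64.4 z 0.0834
tray ((593.8327026367188, -35.33268737792969), (143.38107299804688, 349.9005432128906), 4.72796106338501)
floor z 0.012934712664072588
```

Call:
{"api": "drive_tool", "payload": {
  "steps": [0,0,0,0,0,-7.1,-1,0,0,0,0,0,-7.1,-1,0,0,0,0,0,-7.1,-1,0,0,0,0,0,-7.1,-1,0,0,0,0,0,-7.1,-1,0,0,0,0,0,-7.1,-1,0,0,0,0,0,-6.9,-1,0,0,0,0,0,0,-1]
}}

```text
clock: 0.77
eef_pos: [0.195, 0.4601, 0.3034]
tool_rot: [0.525, 0.851, -0.001, 0.0]
ft_force: [-0.6, 0.1, 0.1]
grip_width: 0.0855
```

Call:
{"api": "drive_tool", "payload": {
  "steps": [-0.0388,-0.0022,0,0,0,0,-1,-0.0388,-0.0022,0,0,0,0,-1,-0.0388,-0.0022,0,0,0,0,-1,-0.0388,-0.0022,0,0,0,0,-1,-0.0388,-0.0022,0,0,0,0,-1,-0.0388,-0.0022,0,0,0,0,-1,-0.0388,-0.0022,0,0,0,0,-1,-0.0388,-0.0022,0,0,0,0,-1]
}}

```text
clock: 1.43
eef_pos: [0.3181, 0.173, 0.3039]
tool_rot: [0.527, 0.85, 0.0, 0.0]
ft_force: [1.2, 0.4, 0.5]
grip_width: 0.0853
```

Call:
{"api": "drive_tool", "payload": {
  "steps": [-0.0388,-0.0022,0,0,0,0,-1,-0.0388,-0.0022,0,0,0,0,-1,-0.0388,-0.0022,0,0,0,0,-1,-0.0388,-0.0022,0,0,0,0,-1,-0.0388,-0.0022,0,0,0,0,-1,-0.0388,-0.0022,0,0,0,0,-1,-0.0388,-0.0022,0,0,0,0,-1,0,0,0,0,0,0,-1]
}}

```text
clock: 2.1
eef_pos: [0.4277, -0.0804, 0.3036]
tool_rot: [0.531, 0.848, -0.001, 0.001]
ft_force: [1.2, -0.1, 0.4]
grip_width: 0.0853
```

```bash
cat > g.py <<'E'
from h import *
from scipy.spatial.transform import Rotation as Ro
def to(x,y,z,yaw):
    o=bot.get_obs(); R=Ro.from_quat(o["tool_rot"]); M=R.as_matrix()
    d=R.inv().apply(np.array([x,y,z])-o["eef_pos"])
    c,s=np.cos(np.radians(yaw)),np.sin(np.radians(yaw))
    T=np.array([[c,s,0],[s,-c,0],[0,0,-1.]])
    rv=np.degrees((R.inv()*Ro.from_matrix(T)).as_rotvec())
    print("t",round(o["clock"],2),"pos",o["eef_pos"].round(4),"yaw",np.degrees(np.arctan2(M[1,0],M[0,0])).round(2),"tool z",M[:,2].round(4))
    print("shift mm",(d*1000).round(1),"rot deg",rv.round(2),"q",o["joint_pos"].round(3),"F",np.array(o["ft_force"]).round(2),"w",round(o["grip_width"],4))
E
python3 -c "
from g import *
to(.5325,-.3247,.168,116.5)"
```

```text
t 2.1 pos [ 0.4277 -0.0804  0.3036] yaw 115.91 tool z [ 0.0016 -0.0027 -1.    ]
shift mm [-265.1  -12.5  136.4] rot deg [ 0.01  0.18 -0.59] q [-0.185  0.111 -0.155  1.303 -0.002 -0.637] F [ 1.18 -0.1   0.39] w 0.0853
```

Call:
{"api": "drive_tool", "payload": {
  "steps": [-0.038,-0.0018,0,0,0,-0.6,-1,-0.038,-0.0018,0,0,0,0,-1,-0.038,-0.0018,0,0,0,0,-1,-0.038,-0.0018,0,0,0,0,-1,-0.038,-0.0018,0,0,0,0,-1,-0.038,-0.0018,0,0,0,0,-1,-0.037,-0.0017,0,0,0,0,-1,0,0,0,0,0,0,-1]
}}

```text
clock: 2.77
eef_pos: [0.5365, -0.3219, 0.3005]
tool_rot: [0.525, 0.851, -0.001, -0.0]
ft_force: [0.1, 0.2, -1.2]
grip_width: 0.0854
```

```bash
python3 -c "
from g import *
to(.5325,-.3247,.168,116.5)"
```

```text
t 2.77 pos [ 0.5365 -0.3219  0.3005] yaw 116.7 tool z [-1.7e-03 -9.0e-04 -1.0e+00]
shift mm [ -0.7  -4.6 132.5] rot deg [-0.11  0.    0.2 ] q [-0.54   0.5    0.376  1.447 -0.002 -1.006] F [ 0.14  0.18 -1.25] w 0.0854
```

Call:
{"api": "drive_tool", "payload": {
  "steps": [-0.001,-0.0046,0,0,0,0,-1,0,0,0.025,0,0,0,-1,0,0,0.025,0,0,0,-1,0,0,0.025,0,0,0,-1,0,0,0.025,0,0,0,-1,0,0,0.022,0,0,0,-1,0,0,0.01,0,0,0,-1,0,0,0,0,0,0,-1]
}}

```text
clock: 3.43
eef_pos: [0.5294, -0.3175, 0.1695]
tool_rot: [0.521, 0.853, 0.0, -0.003]
ft_force: [-0.7, 0.1, 0.4]
grip_width: 0.0851
```

Run:
```python
from g import *
to(.5325,-.3247,.168,116.5)
p,d=vision.camera("scene"); cv2.imwrite("pics/s1.png",cv2.resize(p[130:330,60:380,::-1],(800,500)))
```

```text
t 3.43 pos [ 0.5294 -0.3175  0.1695] yaw 117.14 tool z [-0.0053  0.0033 -1.    ]
shift mm [-7.8 -0.5  1.4] rot deg [-0.18 -0.3   0.64] q [-0.54   0.558  0.123  1.142  0.    -1.014] F [-0.72  0.15  0.41] w 0.0851
```

View pics/s1.png

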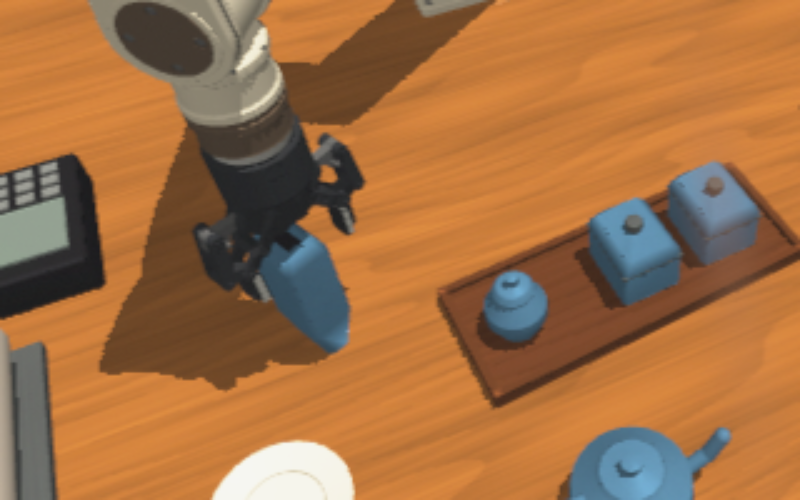

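The open fingers straddle the vase's upper part, with the vase at crop (305,290). The TCP is about 7 mm off along the jaws, so I'll settle and correct it.

Call:
{"api": "drive_tool", "payload": {
  "steps": [0,0,0,0,0,0,-1,0,0,0,0,0,0,-1]
}}

```text
clock: 3.65
eef_pos: [0.5323, -0.32, 0.1742]
tool_rot: [0.521, 0.853, 0.0, 0.002]
ft_force: [-0.1, 0.3, -0.5]
grip_width: 0.0854
```

Run:
```python
from g import *
to(.5325,-.3247,.168,116.5)
```

```text
t 3.65 pos [ 0.5323 -0.32    0.1742] yaw 117.14 tool z [ 0.0032 -0.0019 -1.    ]
shift mm [-4.3 -2.   6.2] rot deg [0.12 0.18 0.64] q [-0.541  0.554  0.131  1.143  0.    -1.015] F [-0.15  0.33 -0.52] w 0.0854
```

Call:
{"api": "drive_tool", "payload": {
  "steps": [-0.004,-0.002,0.006,0,0,0.6,-1,0,0,0,0,0,0,-1,0,0,0,0,0,0,-1]
}}

```text
clock: 3.9
eef_pos: [0.5313, -0.3246, 0.1661]
tool_rot: [0.526, 0.85, -0.0, 0.0]
ft_force: [-0.3, 0.7, 0.6]
grip_width: 0.0852
```

Run:
```python
from g import *
to(.5325,-.3247,.168,116.5)
```

```text
t 3.9 pos [ 0.5313 -0.3246  0.1661] yaw 116.5 tool z [ 3.e-04 -2.e-04 -1.e+00]
shift mm [-0.6  1.  -1.9] rot deg [ 0.01  0.02 -0.  ] q [-0.548  0.566  0.129  1.133 -0.    -1.011] F [-0.31  0.74  0.62] w 0.0852
```

Within 2 mm of the target, so I'll close.

Call:
{"api": "drive_tool", "payload": {
  "steps": [0,0,-0.002,0,0,0,1,0,0,0,0,0,0,1,0,0,0,0,0,0,1,0,0,0,0,0,0,1,0,0,0,0,0,0,1,0,0,0,0,0,0,1,0,0,0,0,0,0,1,0,0,0,0,0,0,1]
}}

```text
clock: 4.57
eef_pos: [0.5317, -0.3245, 0.1683]
tool_rot: [0.526, 0.851, -0.0, 0.001]
ft_force: [2.3, -1.0, 3.3]
grip_width: 0.0434
```

Run:
```python
from g import *
to(.5325,-.3247,.168,116.5)
```

```text
t 4.57 pos [ 0.5317 -0.3245  0.1683] yaw 116.53 tool z [ 1.1e-03 -8.0e-04 -1.0e+00]
shift mm [-0.6  0.6  0.3] rot deg [0.03 0.07 0.03] q [-0.548  0.564  0.131  1.137 -0.    -1.011] F [ 2.3  -1.    3.31] w 0.0434
```

The opening is 43.4 mm, so the vase is held across the 44 mm. I'll lift it and turn it square to the caddies.

Call:
{"api": "drive_tool", "payload": {
  "steps": [0,0,-0.01,0,0,0,1,0,0,-0.02,0,0,0,1,0,0,-0.025,0,0,0,1,0,0,-0.025,0,0,0,1,0,0,-0.025,0,0,0,1,0,0,-0.02,0,0,0,1,0,0,0,0,0,0,1,0,0,0,0,0,0,1]
}}

```text
clock: 5.23
eef_pos: [0.5314, -0.3241, 0.2931]
tool_rot: [0.526, 0.851, 0.0, 0.0]
ft_force: [0.9, 1.1, -4.3]
grip_width: 0.0435
```

Call:
{"api": "drive_tool", "payload": {
  "steps": [0,0,0,0,0,5,1,0,0,0,0,0,5,1,0,0,0,0,0,5,1,0,0,0,0,0,5,1,0,0,0,0,0,3.6,1,0,0,0,0,0,0,1]
}}

```text
clock: 5.73
eef_pos: [0.5302, -0.3235, 0.2895]
tool_rot: [0.689, 0.725, -0.001, -0.003]
ft_force: [-0.4, -0.2, -4.9]
grip_width: 0.0434
```

Run:
```python
from g import *
to(.5908,.0222,.285,92.9)
```

```text
t 5.73 pos [ 0.5302 -0.3235  0.2895] yaw 92.88 tool z [-0.0054  0.0034 -1.    ]
shift mm [342.2  77.9   5.4] rot deg [-0.3  -0.21 -0.02] q [-0.548  0.497  0.342  1.422  0.    -0.598] F [-0.35 -0.2  -4.91] w 0.0434
```

Call:
{"api": "drive_tool", "payload": {
  "steps": [0.015,0.0034,0,0,0,0,1,0.03,0.0068,0,0,0,0,1,0.03,0.0068,0,0,0,0,1,0.03,0.0068,0,0,0,0,1,0.03,0.0068,0,0,0,0,1,0.03,0.0068,0,0,0,0,1,0.03,0.0068,0,0,0,0,1,0.03,0.0068,0,0,0,0,1]
}}

```text
clock: 6.4
eef_pos: [0.5699, -0.0946, 0.2914]
tool_rot: [0.688, 0.726, -0.001, -0.001]
ft_force: [1.0, 0.1, -3.7]
grip_width: 0.043
```

Call:
{"api": "drive_tool", "payload": {
  "steps": [0.03,0.0068,0,0,0,0,1,0.03,0.0068,0,0,0,0,1,0.03,0.0068,0,0,0,0,1,0.02,0.0046,0,0,0,0,1,0.007,0.0016,0,0,0,0,1,0,0,0,0,0,0,1,0,0,0,0,0,0,1,0,0,0,0,0,0,1]
}}

```text
clock: 7.07
eef_pos: [0.5908, 0.0204, 0.2923]
tool_rot: [0.689, 0.725, -0.001, -0.0]
ft_force: [-0.8, -0.2, -4.2]
grip_width: 0.0431
```

Run:
```python
from g import *
to(.5908,.0222,.285,92.9)
p,d=vision.camera("scene"); cv2.imwrite("pics/s2.png",cv2.resize(p[100:300,160:480,::-1],(800,500))); np.save("s2p.npy",p);np.save("s2d.npy",d)
p,d=vision.camera("top"); cv2.imwrite("pics/t2.png",cv2.resize(p[130:280,230:430,::-1],(800,600)))
```

```text
t 7.07 pos [0.5908 0.0204 0.2923] yaw 92.91 tool z [-1.4e-03 -6.0e-04 -1.0e+00]
shift mm [1.8 0.1 7.3] rot deg [-0.08  0.03  0.01] q [ 3.500e-02  4.300e-01  2.440e-01  1.386e+00 -1.000e-03 -1.600e-02] F [-0.76 -0.21 -4.17] w 0.0431
```

View pics/s2.png

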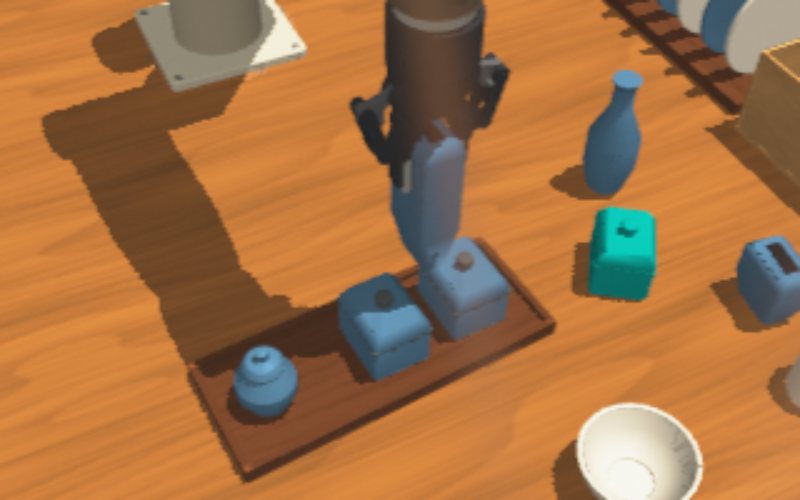

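View pics/t2.png

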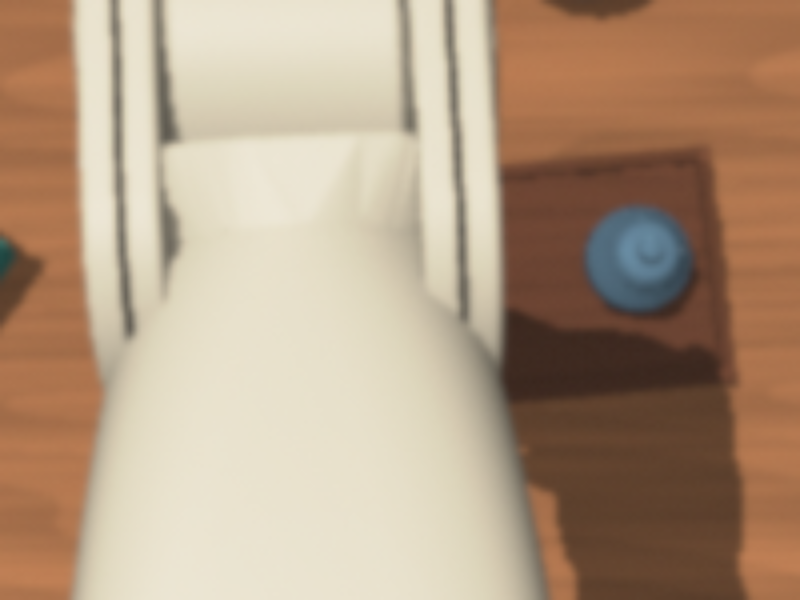

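The scene crop shows the vase held upright at (430,200), behind the gap between the caddies. The arm blocks the top view. I'll check where the vase sits in the grip using scene depth, along with the caddies' faces.

Run:
```python
from h import *
p=np.load("s2p.npy"); d=np.load("s2d.npy"); W=world("scene",d); hsv=cv2.cvtColor(p,cv2.COLOR_RGB2HSV)
b=(hsv[...,0]>95)&(hsv[...,0]<125)&(hsv[...,1]>50)&(d>0)
y0=2.9; u=np.array([np.cos(np.radians(y0)),np.sin(np.radians(y0))]); v=np.array([-u[1],u[0]])
c=np.array([.5908,.0222])
for z0 in np.arange(.11,.26,.01):
    s=b&(abs(W[...,0]-.59)<.06)&(abs(W[...,1]-.02)<.05)&(W[...,2]>z0)&(W[...,2]<z0+.01)
    q=W[s][:,:2]-c
    if len(q)<8: continue
    a=q@u*1e3; l=q@v*1e3
    print(round(z0,3),len(q),"long",np.percentile(a,[3,97]).round(1),"lat",np.percentile(l,[3,97]).round(1))
s=b&(abs(W[...,0]-.59)<.06)&(abs(W[...,1]-.02)<.06)&(W[...,2]>.105); print("lowest/highest z",np.percentile(W[s][:,2],[1,99]))
# front face x yaw
s=b&(abs(W[...,0]-.61)<.03)&(abs(W[...,1]-.02)<.03)&(W[...,2]>.18)&(W[...,2]<.24)
q=W[s]; f=q[(q[:,:2]-c)@u>.026]; print("face pts",len(f))
if len(f)>20:
    A=np.c_[f[:,1],f[:,2],np.ones(len(f))]; k=np.linalg.lstsq(A,f[:,0],rcond=None)[0]; print("face yaw",np.degrees(np.arctan(-k[0])),"tilt",np.degrees(np.arctan(k[1])))
for nm,(x,y) in(("L",(.5855,.069)),("R",(.596,-.0245))):
    s=b&(abs(W[...,0]-x)<.055)&(abs(W[...,1]-y)<.045)&(W[...,2]>.055)&(W[...,2]<.075)
    r=cv2.minAreaRect(W[s][:,:2].astype(np.float32)*1000); print(nm,r)
```

```text
0.12 13 long [-0.1 23.6] lat [-14.3   5.1]
0.13 34 long [-16.1  24.9] lat [-16.5   5. ]
0.14 41 long [-15.8  26.2] lat [-18.5  10. ]
0.15 45 long [-12.   26.9] lat [-20.8  10.5]
0.16 46 long [-18.9  28.2] lat [-23.    3.5]
0.17 54 long [-23.3  28.9] lat [-23.8  -7.9]
0.18 55 long [-21.4  28.8] lat [-23.7  -9.4]
0.19 57 long [-22.2  29.2] lat [-23.9 -11.2]
0.2 50 long [-22.5  28.7] lat [-23.6 -11.3]
0.21 36 long [ 3.3 29.7] lat [-23.4 -13.5]
0.22 31 long [ 7.9 29.3] lat [-24.7 -15.3]
0.23 26 long [10.5 29.3] lat [-22.8 -17.7]
0.24 23 long [10.3 28.5] lat [-23.2 -17.6]
0.25 11 long [10.9 21.8] lat [-23.6 -21.7]
0.26 31 long [ 8.1 26.8] lat [-22.7  -4.1]
lowest/highest z [0.12863134 0.27443906]
face pts 73
face yaw -1.6809352369551576 tilt 0.4576073285064536
L ((592.6172485351562, 68.94419860839844), (65.71343231201172, 58.922943115234375), 4.783290863037109)
R ((596.8389892578125, -24.403583526611328), (78.89932250976562, 62.28527069091797), 3.2367043495178223)
```

The vase is centred in the grip, with its -y face at -23.7 mm, which puts the centre 1.7 mm low in y. That matches the TCP reading. I'll correct it and descend.

Call:
{"api": "drive_tool", "payload": {
  "steps": [0.0018,0,0,0,0,0,1,0,0,0.012,0,0,0,1,0,0,0.012,0,0,0,1,0,0,0.01,0,0,0,1,0,0,0,0,0,0,1,0,0,0,0,0,0,1,0,0,0,0,0,0,1]
}}

```text
clock: 7.75
eef_pos: [0.5915, 0.0229, 0.2594]
tool_rot: [0.689, 0.725, 0.0, 0.0]
ft_force: [0.0, -0.8, -4.0]
grip_width: 0.0432
```

Run:
```python
from g import *
to(.5908,.0222,.18,92.9)
p,d=vision.camera("scene"); cv2.imwrite("pics/s3.png",cv2.resize(p[150:280,240:440,::-1],(800,520)))
```

```text
t 7.75 pos [0.5915 0.0229 0.2594] yaw 92.91 tool z [ 7.e-04  0.e+00 -1.e+00]
shift mm [-0.7 -0.8 79.4] rot deg [ 0.04 -0.    0.01] q [ 0.039  0.444  0.18   1.306  0.    -0.012] F [ 0.02 -0.77 -4.03] w 0.0432
```

View pics/s3.png

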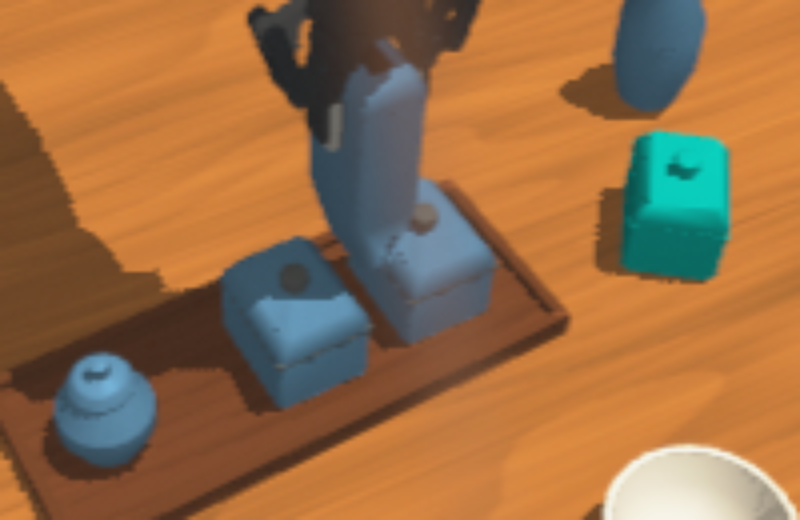

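The foot, near crop (370,240), hangs over the gap between the caddies and nothing has been touched. I'll go on in slow steps.

Call:
{"api": "drive_tool", "payload": {
  "steps": [-0.0005,0,0.005,0,0,0,1,0,0,0.005,0,0,0,1,0,0,0.005,0,0,0,1,0,0,0.005,0,0,0,1,0,0,0.005,0,0,0,1,0,0,0,0,0,0,1,0,0,0,0,0,0,1]
}}

```text
clock: 8.38
eef_pos: [0.5909, 0.0226, 0.2332]
tool_rot: [0.689, 0.725, -0.0, -0.0]
ft_force: [-1.0, -0.7, -4.0]
grip_width: 0.0435
```

Run:
```python
from g import *
to(.5908,.0222,.18,92.9)
p,d=vision.camera("scene"); cv2.imwrite("pics/s4.png",cv2.resize(p[150:280,240:440,::-1],(800,520)))
```

```text
t 8.38 pos [0.5909 0.0226 0.2332] yaw 92.94 tool z [-0.0014 -0.     -1.    ]
shift mm [-0.4 -0.1 53.2] rot deg [-0.08 -0.    0.04] q [ 0.038  0.459  0.133  1.247  0.    -0.013] F [-1.04 -0.66 -4.01] w 0.0435
```

View pics/s4.png

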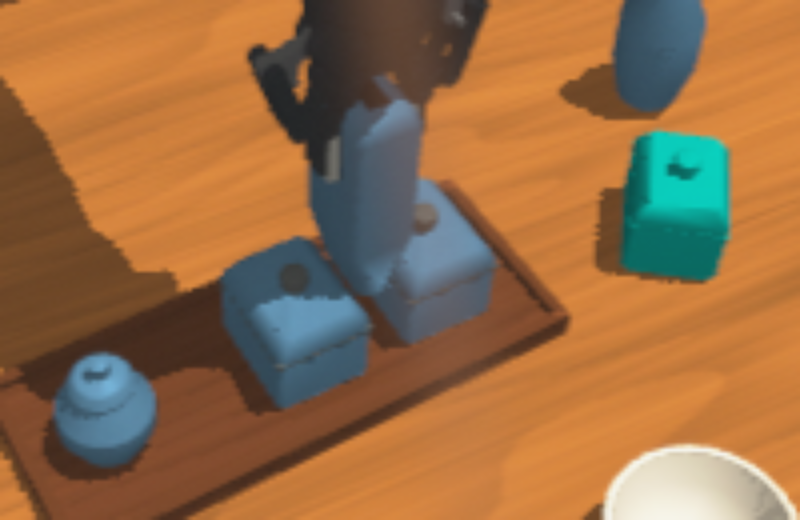

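The foot is now in the sloped mouth of the gap at crop (375,285), with no force change and the caddies where they were. Continuing down.

Call:
{"api": "drive_tool", "payload": {
  "steps": [0,0,0.003,0,0,0,1,0,0,0.003,0,0,0,1,0,0,0.003,0,0,0,1,0,0,0.003,0,0,0,1,0,0,0.003,0,0,0,1,0,0,0.003,0,0,0,1,0,0,0,0,0,0,1]
}}

```text
clock: 9.02
eef_pos: [0.5915, 0.0232, 0.2161]
tool_rot: [0.689, 0.725, 0.001, -0.0]
ft_force: [0.0, 1.8, -2.0]
grip_width: 0.0435
```

Run:
```python
from g import *
to(.5908,.0222,.18,92.9)
```

```text
t 9.02 pos [0.5915 0.0232 0.2161] yaw 92.97 tool z [ 9.0e-04  1.3e-03 -1.0e+00]
shift mm [-1.  -0.8 36.1] rot deg [ 0.06 -0.07  0.07] q [ 3.900e-02  4.690e-01  1.040e-01  1.205e+00  1.000e-03 -1.300e-02] F [ 0.01  1.76 -1.95] w 0.0435
```

Call:
{"api": "drive_tool", "payload": {
  "steps": [0,0,0.003,0,0,0,1,0,0,0.003,0,0,0,1,0,0,0.003,0,0,0,1,0,0,0.003,0,0,0,1,0,0,0,0,0,0,1]
}}

```text
clock: 9.43
eef_pos: [0.5928, 0.0218, 0.2064]
tool_rot: [0.689, 0.725, 0.001, 0.003]
ft_force: [-1.2, 0.3, 5.3]
grip_width: 0.0432
```

Run:
```python
from g import *
to(.5908,.0222,.18,92.9)
p,d=vision.camera("scene"); cv2.imwrite("pics/s5.png",cv2.resize(p[150:280,240:440,::-1],(800,520)))
```

```text
t 9.43 pos [0.5928 0.0218 0.2064] yaw 92.9 tool z [ 0.0058 -0.0022 -1.    ]
shift mm [ 0.6 -2.2 26.4] rot deg [ 0.33  0.14 -0.  ] q [ 0.038  0.476  0.088  1.177 -0.002 -0.013] F [-1.24  0.28  5.31] w 0.0432
```

View pics/s5.png

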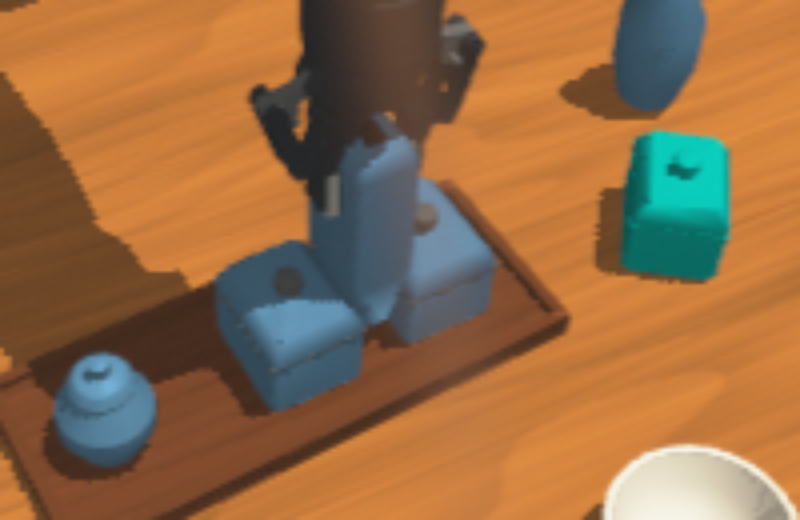

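The vase is wedging in. The right caddy has begun to slide right, both caddies stand upright, and the push is about 9 N. The fingertips are well above the knobs.

Call:
{"api": "drive_tool", "payload": {
  "steps": [0,0,0.0025,0,0,0,1,0,0,0.0025,0,0,0,1,0,0,0.0025,0,0,0,1,0,0,0.0025,0,0,0,1,0,0,0,0,0,0,1]
}}

```text
clock: 9.9
eef_pos: [0.5936, 0.0216, 0.1972]
tool_rot: [0.689, 0.725, 0.002, 0.004]
ft_force: [-0.1, -1.3, 8.3]
grip_width: 0.0431
```

Run:
```python
from g import *
to(.5908,.0222,.18,92.9)
p,d=vision.camera("scene"); cv2.imwrite("pics/s6.png",cv2.resize(p[150:280,240:440,::-1],(800,520)))
```

```text
t 9.9 pos [0.5936 0.0216 0.1972] yaw 92.89 tool z [ 0.0081 -0.0025 -1.    ]
shift mm [ 0.8 -2.9 17.2] rot deg [ 0.45  0.17 -0.01] q [ 0.037  0.483  0.074  1.154 -0.003 -0.013] F [-0.14 -1.35  8.3 ] w 0.0431
```

View pics/s6.png

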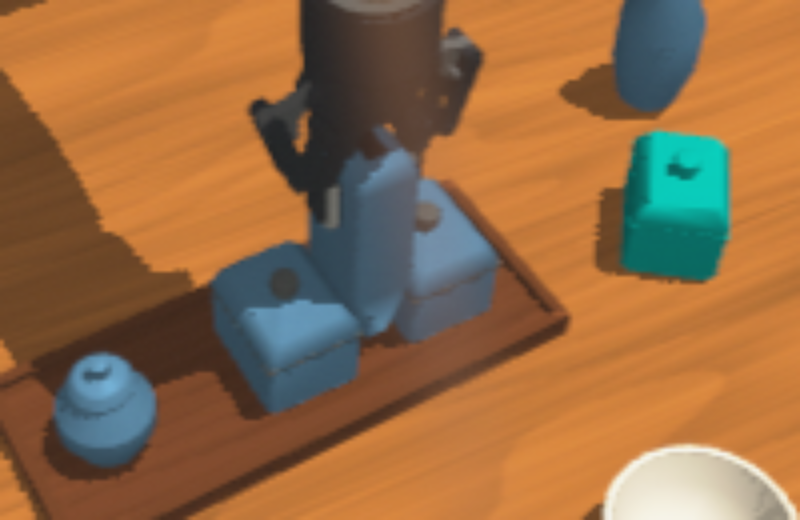

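Both caddies are being spread apart and stay upright. The foot is at crop (380,325). I'll continue with a small tilt correction.

Call:
{"api": "drive_tool", "payload": {
  "steps": [0,-0.001,0.0025,0.2,0,0,1,0,-0.001,0.0025,0.2,0,0,1,0,0,0.0025,0,0,0,1,0,0,0.0025,0,0,0,1,0,0,0,0,0,0,1]
}}

```text
clock: 10.37
eef_pos: [0.5926, 0.0215, 0.1876]
tool_rot: [0.689, 0.725, 0.0, 0.002]
ft_force: [1.6, -1.1, 7.9]
grip_width: 0.0433
```

Run:
```python
from g import *
to(.5908,.0222,.18,92.9)
```

```text
t 10.37 pos [0.5926 0.0215 0.1876] yaw 92.89 tool z [ 0.0035 -0.0028 -1.    ]
shift mm [ 0.8 -1.8  7.6] rot deg [ 0.19  0.17 -0.01] q [ 0.037  0.491  0.061  1.138 -0.003 -0.013] F [ 1.58 -1.05  7.92] w 0.0433
```

Call:
{"api": "drive_tool", "payload": {
  "steps": [0,0,0.002,0,0,0,1,0,0,0.002,0,0,0,1,0,0,0.002,0,0,0,1,0,0,0,0,0,0,1]
}}

```text
clock: 10.7
eef_pos: [0.5906, 0.0216, 0.1803]
tool_rot: [0.689, 0.725, -0.002, 0.0]
ft_force: [0.4, -2.8, 10.5]
grip_width: 0.0433
```

Run:
```python
from g import *
to(.5908,.0222,.18,92.9)
p,d=vision.camera("scene"); cv2.imwrite("pics/s7.png",cv2.resize(p[150:280,240:440,::-1],(800,520)))
W=world("scene",d)
hsv=cv2.cvtColor(p,cv2.COLOR_RGB2HSV)
b=(hsv[...,0]>95)&(hsv[...,0]<125)&(hsv[...,1]>50)&(d>0)&(abs(W[...,0]-.61)<.04)&(abs(W[...,1]-.02)<.018)
q=W[b]; print(np.percentile(q[:,2],[0,1,3,97]))
```

```text
t 10.7 pos [0.5906 0.0216 0.1803] yaw 92.89 tool z [-0.0021 -0.0025 -1.    ]
shift mm [0.6 0.2 0.3] rot deg [-0.13  0.14 -0.01] q [ 0.037  0.497  0.051  1.127 -0.002 -0.013] F [ 0.37 -2.84 10.5 ] w 0.0433
[0.01568868 0.02004594 0.02929289 0.16291948]
```

View pics/s7.png

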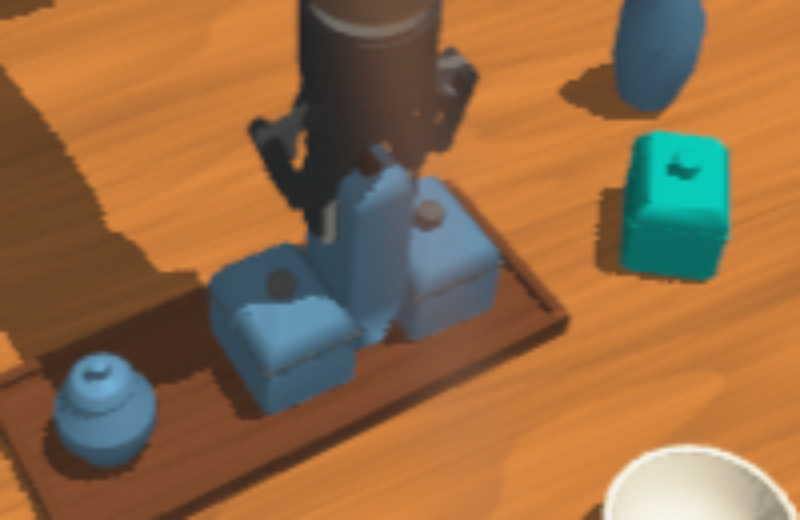

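The foot is almost on the floor: the vase top is at about 0.162 and the bottom at about 0.016. I'll ease it down to contact.

Call:
{"api": "drive_tool", "payload": {
  "steps": [0,0,0.0015,0,0,0,1,0,0,0.0015,0,0,0,1,0,0,0,0,0,0,1]
}}

```text
clock: 11.0
eef_pos: [0.5907, 0.0216, 0.1803]
tool_rot: [0.689, 0.725, -0.001, 0.001]
ft_force: [-4.2, -2.4, 23.4]
grip_width: 0.0434
```

Run:
```python
from g import *
to(.5908,.0222,.18,92.9)
```

```text
t 11.0 pos [0.5907 0.0216 0.1803] yaw 92.89 tool z [ 2.0e-04 -2.5e-03 -1.0e+00]
shift mm [0.6 0.1 0.3] rot deg [ 0.    0.14 -0.01] q [ 0.037  0.496  0.049  1.124 -0.002 -0.013] F [-4.2  -2.36 23.36] w 0.0434
```

The foot is on the floor: the force jumped to 23 N with no further descent. I'll relax slightly and open. The tips are around z 0.107 and swing up as they open, while the knobs top out at 0.088.

Call:
{"api": "drive_tool", "payload": {
  "steps": [0,0,-0.0015,0,0,0,1,0,0,0,0,0,0,1,0,0,0,0,0,0,-1,0,0,0,0,0,0,-1,0,0,0,0,0,0,-1,0,0,0,0,0,0,-1,0,0,0,0,0,0,-1,0,0,0,0,0,0,-1]
}}

```text
clock: 11.67
eef_pos: [0.5889, 0.0226, 0.1757]
tool_rot: [0.689, 0.725, -0.003, -0.003]
ft_force: [0.5, -0.3, -0.1]
grip_width: 0.0855
```

Run:
```python
from g import *
to(.5908,.0216,.30,92.9)
p,d=vision.camera("scene"); cv2.imwrite("pics/s8.png",cv2.resize(p[150:280,240:440,::-1],(800,520)))
```

```text
t 11.67 pos [0.5889 0.0226 0.1757] yaw 92.94 tool z [-8.4e-03 -4.0e-04 -1.0e+00]
shift mm [  -1.1    0.8 -124.3] rot deg [-0.48  0.    0.04] q [ 0.038  0.502  0.045  1.123 -0.    -0.013] F [ 0.55 -0.27 -0.07] w 0.0855
```

View pics/s8.png

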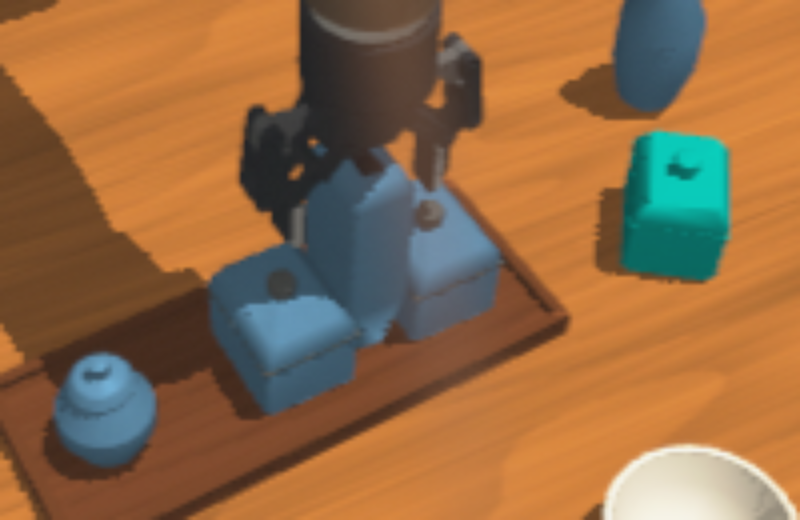

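The vase stands between the caddies and the fingers are clear of it, with no force on the tool. I'll withdraw straight up, then back away towards the base to free the top view.

Call:
{"api": "drive_tool", "payload": {
  "steps": [0,0,-0.01,-0.4,0,0,-1,0,0,-0.02,0,0,0,-1,0,0,-0.025,0,0,0,-1,0,0,-0.025,0,0,0,-1,0,0,-0.025,0,0,0,-1,0,0,-0.025,0,0,0,-1,0,0,0,0,0,0,-1]
}}

```text
clock: 12.3
eef_pos: [0.5912, 0.0226, 0.3134]
tool_rot: [0.689, 0.725, 0.004, 0.004]
ft_force: [0.4, 0.0, 1.3]
grip_width: 0.0852
```

Call:
{"api": "drive_tool", "payload": {
  "steps": [0,-0.035,0,0,0,0,-1,0,-0.035,0,0,0,0,-1,0,-0.035,0,0,0,0,-1,0,-0.035,0,0,0,0,-1,0,-0.035,0,0,0,0,-1,0,-0.035,0,0,0,0,-1,0,-0.035,0,0,0,0,-1,0,0,0,0,0,0,-1]
}}

```text
clock: 12.97
eef_pos: [0.338, 0.0097, 0.3059]
tool_rot: [0.689, 0.725, -0.002, -0.002]
ft_force: [-1.3, 0.6, 0.3]
grip_width: 0.0853
```

Run:
```python
from g import *
to(.35,.02,.30,92.9)
for n,(a,b,c,e) in(("scene",(150,280,240,440)),("top",(130,280,230,430))):
    p,d=vision.camera(n); cv2.imwrite(f"pics/{n}9.png",cv2.resize(p[a:b,c:e,::-1],None,fx=4,fy=4))
    W=world(n,d); hsv=cv2.cvtColor(p,cv2.COLOR_RGB2HSV); bl=(hsv[...,0]>95)&(hsv[...,0]<125)
    for nm,(x,y),z0,z1,rx,ry in(("vase",(.591,.022),.148,.175,.05,.05),("cL",(.587,.077),.055,.075,.06,.048),("cR",(.597,-.035),.055,.075,.06,.048)):
        s=(abs(W[...,0]-x)<rx)&(abs(W[...,1]-y)<ry)&(W[...,2]>z0)&(W[...,2]<z1)
        if nm!="vase": s&=bl&(abs(W[...,1]-.022-(W[...,0]-.591)*-.06)>.021)
        q=W[s]
        if len(q)<10: print(n,nm,"none");continue
        r=cv2.minAreaRect(q[:,:2].astype(np.float32)*1000); print(n,nm,np.round(r[0],1),np.round(r[1],1),round(r[2],1),"zmax",np.percentile(q[:,2],98).round(4))
        t=q[q[:,2]>np.percentile(q[:,2],60)]
    s=bl&(abs(W[...,0]-.61)<.04)&(abs(W[...,1]+.154)<.04)&(W[...,2]>.085); print("jar",W[s].mean(0).round(4))
```

```text
t 12.97 pos [0.338  0.0097 0.3059] yaw 92.93 tool z [-4.8e-03 -2.0e-04 -1.0e+00]
shift mm [ 9.7 12.6  5.8] rot deg [-0.28 -0.    0.03] q [ 0.029 -0.082 -0.345  1.312 -0.    -0.022] F [-1.28  0.62  0.33] w 0.0853
scene vase [590.6  20.4] [58.5 41.6] 5.7 zmax 0.165
scene cL [603.5  83.2] [54.6 72.4] 56.2 zmax 0.0748
scene cR [598.3 -32.3] [77.4 66.3] 1.2 zmax 0.0749
jar [ 0.6099 -0.1535  0.0905]
top vase [590.6  21. ] [59.9 44. ] 3.2 zmax 0.1662
top cL [585.   75.6] [79.3 59.4] 2.7 zmax 0.0749
top cR [596.6 -33.8] [79.3 63.7] 3.1 zmax 0.0749
jar [ 0.6096 -0.154   0.0915]
```

View pics/scene9.png

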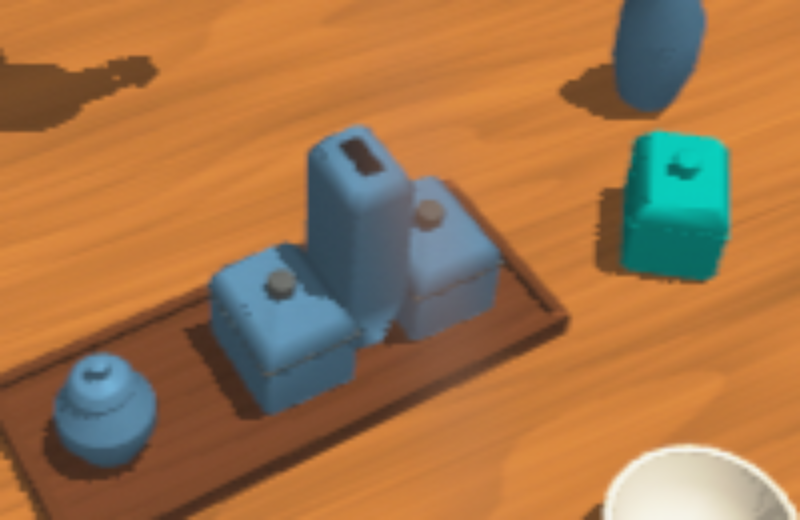

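View pics/top9.png

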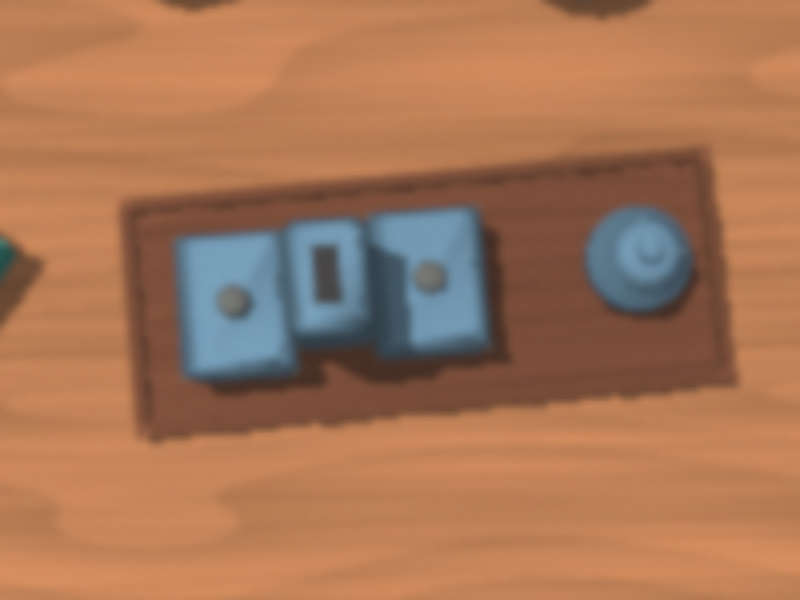

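The vase stands upright between the two caddies. Its slot mouth is at top crop (325,275), the knobs are at (233,300) and (430,277), and the jar has not moved.

```bash
python3 -c "
from h import *
print(bot.get_obs()['clock'],job_done())"
```

```text
the job is handed in; nothing more can be done
13.0667 None
```

The vase now stands between the two caddies on the tray, and I handed the job in at about 13 s of the 38 s allowed. I gripped the tall slab vase near its top, wedged it down into the gap until the foot met the tray floor (wrist force jumped to 23 N), released it and backed the arm away.

Last checks, after withdrawing:

| Check | Measured | Allowed |
|---|---|---|
| Vase centre | (0.591, 0.021), top at z ≈ 0.165, so the foot is on the tray floor | foot within 12 mm of the floor |
| Vase yaw (top view) | 3.2°, caddies at 2.7° and 3.1° | within 15° |
| Distance to left / right caddy | about 55 mm / 55 mm | 44 to 74 mm |
| Off the caddies' centre lines | about 3 to 9 mm | 25 mm |
| Caddies moved | about 7 mm (left), 9 mm (right), both standing | under 60 mm |
| Jar moved | no measurable movement | under 40 mm |

- **Tilt and contact:** The vase and caddies look upright in both views, but I did not measure their tilt directly. The gripper's contact with the caddies was not measured either; the fingertips stayed at least about 20 mm above the knobs by calculation.
- **One disagreement:** In the scene view the vase partly hides the left caddy, so its fitted rectangle there is unusable. I relied on the top view for that caddy. The scene view also read the vase yaw at 5.7°.

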